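# Shut the vial cooler

### The arm

A 6-joint arm with a two-finger parallel gripper is mounted at the origin on the work surface; the furniture and walls round the work are solid. World frame = base frame: x ahead of the robot, y to its left, z up, the work surface at z = 0. Lengths are in m, angles in rad, forces in N, time in s.
With the tool pointing down it reaches from about 0.25 to 0.725 m from the base axis. Payload 9.7 kg.
Tool frame: the origin (TCP) lies between the finger pads; the fingertips stand 22 mm ahead of it and the grasp point (between the pads) lies 3 mm ahead of it; z points along the fingers, y is the line along which they close (so a half turn about z gives the same grasp; the last joint's range is limited). The gripper opens to 85 mm and grips with 20 to 120 N. Pads are 22 mm wide; open, the fingers measure 114 mm over their backs; the gripper's body (76 mm by 85 mm) begins 54 mm behind the grasp point. The pads swing forward as they close: fully open they stand 13 mm farther back than shut.
Start: joints at [1.248, 0.087, 0.176, 1.66, 0, 1.571], TCP at [0.174, 0.522, 0.253] pointing down, gripper open.
Joint ranges: [-3.13, 3.13], [-0.85, 1.81], [-1.15, 1.24], [-2.2, 2.28], [-1.44, 1.52], [-3.14, 3.14]. Speed limits (rad/s): [2.22, 2.22, 2.57, 3.14, 3.14, 3.14].

### API

Orientations are given as a rotation vector (axis times angle).
In Python, from bench import observe, get_image, camera_model, job_done, silhouettes gives the robot as it stands.
- The arm moves only by the shell command python3 -m crank 'ROWS' [FORCE]. ROWS is JSON, a list of rows, each an object with "dp": the shift along the tool's x, y, z in cm, a list of three; "rot": the turn, a rotation vector about the tool's x, y, z in rad, a list of three; "jaw": the finger opening in cm, from 0 to 8.54. A call has 1 to 20 rows; each row shifts and turns the commanded pose from where the row before left it, along the tool's axes as they then stand; what a row does not reach is not made up. A row lasts 1/10 s, in which the tool goes at most 50 mm and 8.59 degrees, less where a joint would pass 70% of its speed; a pose out of reach is approached as far as the arm can. A call with a gripper value outside its range is refused whole. The fingers move at their own pace and stop on an object; FORCE is the grip in N (left out, the last holds). Time passes only in rows, so rows that do not move let the fingers close. It gives the time, the measured TCP pose, the force, the opening and the grip force at its end, in the units of the state.
- observe(): the state, without advancing time (a new reading comes with each control period).
- get_image(name): name is "scene" or "top"; returns the picture (420x560x3 uint8, blue, green, red); there is no depth.
- camera_model(name): a dict with "K" (3x3 intrinsics, pixels), "rvec" (rotation vector, rad) and "tvec" (3), from world to camera coordinates, as OpenCV has them. Camera axes: x right, y down, z forward; pixel columns grow to the right and rows downward; lengths in m; the calibration is good to about 2 mm. A picture is of the moment at which its call begins. camera_model takes no time and is no camera call.
- job_done(): hands the job in; it is judged then, once.
Trained networks look in the newest picture that a camera, given by its name, has taken for a name from the list of things; names that differ only in an ending like _2 or _b are one class to them, and where a whole thing is asked for, a point or a joint stands for the part that bears it (a point fixed in the world has none). Each returns a list of dicts, best first, with "conf" (0 to 1); they miss things now and then, are a little off and sometimes report something else, mostly with a low value. They report only what shows in the picture. A call takes as long as a camera call.
- silhouettes(camera, target): "mask" (420x560 bool, what is visible of it) and "pixel" ([column, row] in pixels, amid what is visible of it).
The state is a dict: "time": time; "joint_pos": joint angles; "qd": joint speeds; "joint_efforts": joint torques, N m; "position": TCP position; "ee_rot": TCP orientation; "wrist_force": force on the tool from outside, world axes, zero at the start; "moment": the same for the moment, N m; "finger_gap": finger opening in m; "grasp_force": force on a finger pad.
Only numpy, scipy, OpenCV 4.12 (cv2) and the standard library are available. Lean on these libraries where they do the work, as an engineer would, in place of code of your own. Each camera call takes 0.05 s, during which the arm holds its last target. There are 200 camera calls.

### The job

Get the small white vial cooler closed up: press the black-capped vial that stands proud in the open drawer down until it is fully seated, level with its neighbours, then push the drawer fully home, then push the smoked door shut. Everything is done by pushing with the fingertips: do not draw the vial up or pull the drawer farther out, do not slam the drawer or the door, and leave the things standing round the cooler where they are.

Things in the scene. Friction and masses are not known exactly. Their poses are not given: they have to be found in the camera images.
- cooler: Compact white vial cooler, fixed, 160 mm wide, 190 mm deep. Origin: on the worktop under the middle of its front face; x points into the cooler (the front face is x = 0), y to its left, z up. Its top is 96 mm high, 141 mm from 96 mm behind the front on. Drawer mouth: 124 mm wide, 26 to 72 mm high; above it the front face goes on, so a finger pushing the drawer home cannot enter the mouth.
- drawer (a joint): How far the vial drawer stands out (m): 0 fully home, 0.08 to 0.10 at the start; slides along the cooler's x, about 1.5 N moves it, stays where left. Holds a black rack with ten seated blue-capped vials (12 mm across, tops 68 mm above the worktop). A vial more than 4 mm proud strikes the mouth's upper lip and blocks it. The door cannot shut before it is home.
- drawer_front (a point): Middle of the drawer's dark front panel, on its outer face, 44 mm above the worktop. The panel is 118 mm wide and reaches from 28 to 60 mm above the worktop; when home it stands 1.5 mm in front of the cooler's front face.
- black_vial (a joint): How far the black-capped vial stands proud of its seat (m): 0 fully seated, 0.009 to 0.014 at the start. It is a snug fit: about 4 N of straight downward push moves it, it stays where it is left, and the seat stops it at 0.
- vial_top (a point): Middle of the top of the black cap (12 mm across; the vial is 33 mm tall). 68 mm above the worktop when the vial is seated. It rides on the drawer, 45 mm behind the drawer's outer front face and 14 mm to the left of its middle.
- door (a joint): Opening angle of the smoked door (rad): 0 shut, flat before the front face; 1.6 to 2.0 at the start, standing out towards the robot at the cooler's right. Its hinge is upright, at the front right corner; it closes by swinging its free end to the left and back (clockwise from above). Friction 0.03 N m; it stays where it is left.
- door_hinge (a point): Point on the door's upright hinge axis, 50 mm above the worktop, at x = -10, y = -78 mm of the cooler. The smoked panel with light metal edges is 7 mm thick, from 4 to 156 mm from the axis and 22 to 82 mm above the worktop; the axis lies in the middle of its thickness. An upright grip strip 10 mm wide stands out 8 mm on the outer face at the free edge.
- door_push (a point): Point on the door's outer face (the face that looks to the robot when shut), 105 mm from the hinge axis and 50 mm above the worktop: a good place to push.
- reagent_white: Bystander, loose: small amber reagent bottle with a white cap, 46 mm across, 112 mm tall; origin under its centre.
- reagent_black: Bystander, loose: small amber reagent bottle with a black cap, 46 mm across, 98 mm tall; origin under its centre.
- blue_cap: Bystander, loose: blue screw cap, 53 mm across, 30 mm tall; origin under its centre.
- timer: Bystander, loose: white digital timer, 62 x 62 x 19 mm; origin under its centre.
- beaker: Bystander, loose: clear beaker, 55 mm across, 70 mm tall; origin under its centre.

How it is judged:
By the outcome, as a careful person would: the job done as asked, in the order asked, and still so for the second after the job is handed in, with the robot touching nothing.
It also fails if it takes over 51 s, if anything falls off the work surface, if the arm or the gripper's body presses on something with over 40 N, if the wrist force passes 120 N, or if a joint passes its speed limit or range.

## Working session

There is one attempt and no reset: what is moved stays moved. The work goes in short steps, Python scripts to look and compute and a shell command to move; the robot and the scene stay as the last step left them, time stands still between calls to the robot, and variables do not carry over. Pictures are saved under pics/ and viewed, at most 10 in all, crops included, and the job is handed in when it is done.

```bash
mkdir -p pics; python3 - <<'E'
from bench import *
import cv2,numpy as np
for n in("scene","top"):
    im=get_image(n);cv2.imwrite(f"pics/{n}0.png",im)
    c=camera_model(n);print(n,c)
    for t in("cooler","drawer_front","vial_top","door_push"):
        print(t,[(round(d['conf'],2),np.round(d['pixel']),d['mask'].sum()) for d in silhouettes(n,t)[:2]])
s=observe();print({k:np.round(v,3) for k,v in s.items()})
E
```

```text
scene {'K': array([[434.62782674,   0.        , 280.82498257],
       [  0.        , 434.62782674, 211.36992437],
       [  0.        ,   0.        ,   1.        ]]), 'rvec': array([ 2.33240847, -0.8717003 ,  0.32505636]), 'tvec': array([-0.42270134,  0.25723351,  1.08015673])}
cooler [(0.85, array([295., 177.]), np.int64(5566))]
drawer_front [(0.77, array([270., 198.]), np.int64(1316))]
vial_top []
door_push [(0.71, array([283., 216.]), np.int64(600))]
top {'K': array([[389.3208066 ,   0.        , 279.38196813],
       [  0.        , 389.3208066 , 211.44930481],
       [  0.        ,   0.        ,   1.        ]]), 'rvec': array([ 2.13514365, -2.13952901,  0.13041889]), 'tvec': array([-0.04847243,  0.48358687,  1.0176693 ])}
cooler [(0.69, array([198., 262.]), np.int64(311)), (0.57, array([264., 178.]), np.int64(3787))]
drawer_front [(0.61, array([260., 198.]), np.int64(1730))]
vial_top []
door_push [(0.65, array([294., 211.]), np.int64(240))]
{'time': np.float64(0.5), 'joint_pos': array([1.248, 0.087, 0.176, 1.66 , 0.   , 1.571]), 'qd': array([ 0.001, -0.   , -0.001, -0.001, -0.002,  0.   ]), 'joint_efforts': array([ 1.0000e-03, -5.1964e+01,  4.6455e+01,  1.0000e-03, -0.0000e+00,
       -0.0000e+00]), 'position': array([0.174, 0.522, 0.253]), 'ee_rot': array([-0.505, -3.101, -0.   ]), 'wrist_force': array([-0.781,  0.045,  0.842]), 'moment': array([ 0.001, -0.049, -0.012]), 'grasp_force': np.float64(0.0), 'finger_gap': np.float64(0.085)}
```

View pics/scene0.png

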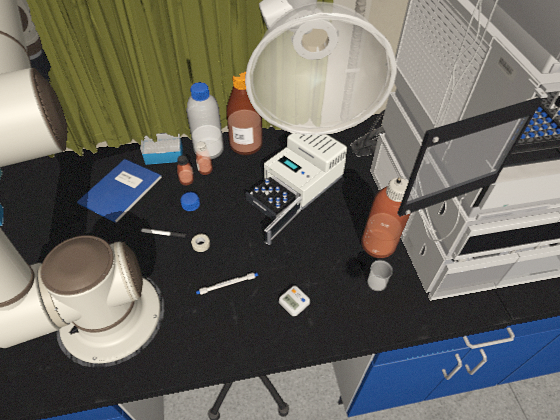

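View pics/top0.png

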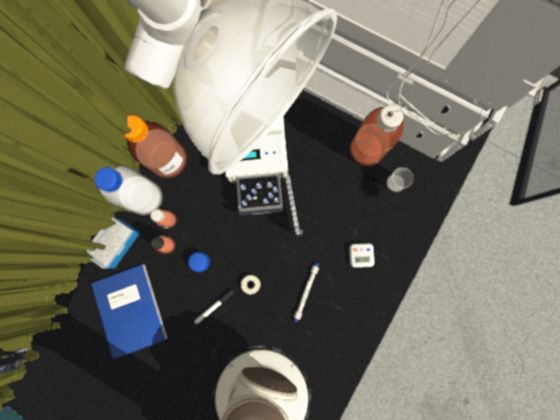

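The cooler is at about (300,170) in scene and (258,170) in top. The drawer is at (270,195) / (260,195), and the open door runs from (300,193) to (266,240) in scene. An extractor hood hangs above and behind the cooler. Next I'll enlarge that region.

```bash
python3 - <<'E'
import cv2,numpy as np
a=cv2.imread("pics/scene0.png")[125:250,235:360]; b=cv2.imread("pics/top0.png")[135:245,220:310]
cv2.imwrite("pics/sc.png",cv2.resize(a,(600,600),interpolation=2))
cv2.imwrite("pics/tc.png",cv2.resize(b,None,fx=5.4,fy=5.4,interpolation=2))
E
```

```text
(no output)
```

View pics/sc.png

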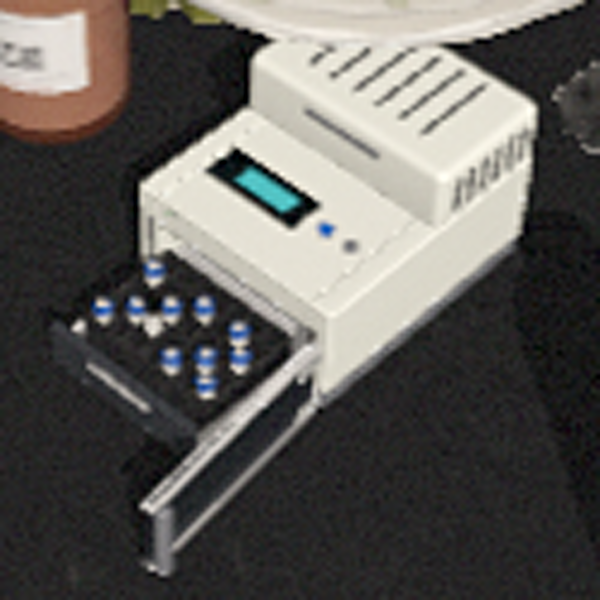

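View pics/tc.png

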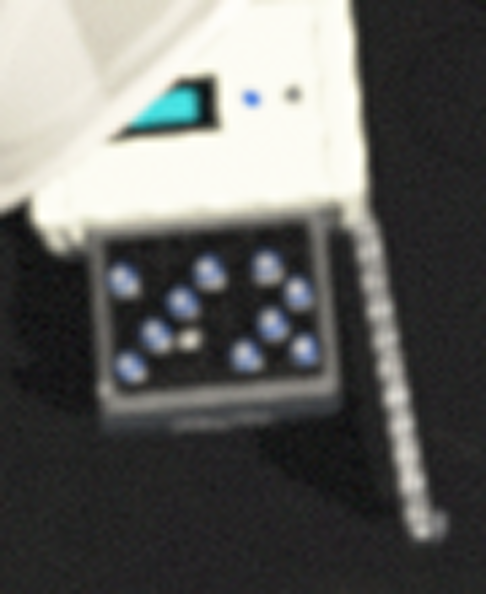

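Scene crop: ten blue caps, and the pale body of the proud vial at crop (152,320). In the top crop it is at (190,340). The door's free end is at (150,507) in scene and (432,520) in top. I'll fit the cooler pose, drawer and door to the corners.

```bash
cat > fit.py <<'E'
import numpy as np,cv2
from bench import camera_model
from scipy.optimize import least_squares
C={n:camera_model(n) for n in("scene","top")}
def proj(n,P):
    c=C[n];return cv2.projectPoints(np.array(P,float).reshape(-1,3),c["rvec"],c["tvec"],c["K"],None)[0][:,0]
def W(p,P):
    P=np.atleast_2d(P);c,s=np.cos(p[2]),np.sin(p[2])
    return np.c_[p[0]+c*P[:,0]-s*P[:,1],p[1]+s*P[:,0]+c*P[:,1],P[:,2]]
def door(p,r,off,z): # r along door, off to outer face; a=0 -> +y, opening swings to -x
    a=p[4]; return [-.010-r*np.sin(a)-off*np.cos(a),-.078+r*np.cos(a)-off*np.sin(a),z]
def pts(p):
    d=p[3];return {"FTL":[0,.08,.096],"FTR":[0,-.08,.096],"FBR":[0,-.08,0],"BTR":[.19,-.08,.141],"BBR":[.19,-.08,0],
     "DL":[-d-.0015,.059,.06],"DR":[-d-.0015,-.059,.06],"ET":door(p,.156,.0,.082),"EB":door(p,.156,.006,.022),
     "V":[-d-.0015+.045,.014,.078]}
E
cat > a.py <<'E'
from fit import *
S=lambda x,y:(235+x/4.8,125+y/4.8); T=lambda x,y:(220+x/5.4,135+y/5.4)
obs=[("scene","FTL",S(143,185)),("scene","FTR",S(326,310)),("scene","FBR",S(322,405)),("scene","BTR",S(537,105)),("scene","BBR",S(520,247)),
("scene","DL",S(55,325)),("scene","DR",S(190,437)),("scene","ET",S(150,507)),("scene","EB",S(160,573)),
("top","FTL",T(35,220)),("top","FTR",T(366,215)),("top","DL",T(103,412)),("top","DR",T(338,400)),("top","ET",T(430,520))]
def res(p):
    q=pts(p);return np.concatenate([proj(n,W(p,q[k]))[0]-uv for n,k,uv in obs])
best=min((least_squares(res,[.5,0.0,y,.09,1.8],loss="soft_l1") for y in(-.4,0,.4)),key=lambda r:r.cost)
p=best.x;print(np.round(p,4),best.cost)
for o,r in zip(obs,best.fun.reshape(-1,2)):print(o[0],o[1],np.round(r,1))
q=pts(p);print({k:np.round(W(p,v)[0],3) for k,v in q.items()})
v=W(p,q["V"]);print((proj("scene",v)-[235,125])*4.8,(proj("top",v)-[220,135])*5.4)
np.save("p.npy",p)
from bench import silhouettes
for t in("blue_cap","reagent_white","reagent_black","beaker","timer"):
    r=silhouettes("scene",t)
    if r:print(t,r[0]["conf"],r[0]["pixel"])
E
python3 a.py
```

```text
[0.5774 0.0078 0.0951 0.0948 1.6702] 16.557870281305586
scene FTL [-1.1 -0.6]
scene FTR [1.3 1.4]
scene FBR [0.4 3.1]
scene BTR [ 1.1 -1. ]
scene BBR [-1.2  2.5]
scene DL [-0.8 -0.4]
scene DR [ 0.5 -1.7]
scene ET [0.2 0.3]
scene EB [0.1 0.6]
top FTL [-0.6 -0.6]
top FTR [-0.2 -5.7]
top DL [-0.4  1.8]
top DR [ 0.6 -0.4]
top ET [-0.5  1.3]
{'FTL': array([0.57 , 0.087, 0.096]), 'FTR': array([ 0.585, -0.072,  0.096]), 'FBR': array([ 0.585, -0.072,  0.   ]), 'BTR': array([ 0.774, -0.054,  0.141]), 'BBR': array([ 0.774, -0.054,  0.   ]), 'DL': array([0.476, 0.057, 0.06 ]), 'DR': array([ 0.487, -0.06 ,  0.06 ]), 'ET': array([ 0.422, -0.101,  0.082]), 'EB': array([ 0.423, -0.107,  0.022]), 'V': array([0.525, 0.017, 0.078])}
[[156.28039655 301.56053286]] [[181.49644968 315.44995972]]
blue_cap 0.56 [189.1, 203.8]
reagent_white 0.69 [205.5, 158.1]
reagent_black 0.82 [185.8, 172.6]
beaker 0.57 [373.8, 275.1]
```

```bash
sed -i 's/("top","FTR",T(366,215)),//; s/("scene","FBR",S(322,405)),//; s/("scene","BBR",S(520,247)),//' a.py; sed -i '/silhouettes/,$d' a.py
cat >> a.py <<'E'
for n in C:
    R=cv2.Rodrigues(C[n]["rvec"])[0];print(n,"cam",-R.T@C[n]["tvec"])
d=p[3]
for z in(.079,.07,.06):
    v=W(p,[-d-.0015+.045,.014,z]);print(z,(proj("scene",v)-[235,125])*4.8,(proj("top",v)-[220,135])*5.4)
def ray(n,uv,z):
    c=C[n];R=cv2.Rodrigues(c["rvec"])[0];o=-R.T@c["tvec"];w=R.T@np.linalg.inv(c["K"])@[*uv,1];return o+w*(z-o[2])/w[2]
from scipy.ndimage import label,center_of_mass
for n in C:
    im=cv2.imread(f"pics/{n}0.png").astype(int);m=(im[...,0]-im[...,2]>45)
    l,k=label(m);
    for i in range(1,k+1):
        cy,cx=center_of_mass(l==i)
        if (235<cx<300 and 170<cy<215): 
            w=ray(n,(cx,cy),.067);c,s=np.cos(p[2]),np.sin(p[2]);e=w-[p[0],p[1],0];print(n,(l==i).sum(),np.round([c*e[0]+s*e[1]+d+.0015,-s*e[0]+c*e[1]],4))
E
python3 a.py
```

```text
[0.5774 0.0074 0.0948 0.0948 1.6683] 7.078850082726989
scene FTL [-1.  -0.5]
scene FTR [1.4 1.5]
scene BTR [ 1.2 -1. ]
scene DL [-0.7 -0.4]
scene DR [ 0.5 -1.6]
scene ET [0.2 0.3]
scene EB [0.1 0.7]
top FTL [-0.5 -0.6]
top DL [-0.2  1.8]
top DR [ 0.7 -0.4]
top ET [-0.5  1.4]
{'FTL': array([0.57 , 0.087, 0.096]), 'FTR': array([ 0.585, -0.072,  0.096]), 'FBR': array([ 0.585, -0.072,  0.   ]), 'BTR': array([ 0.774, -0.054,  0.141]), 'BBR': array([ 0.774, -0.054,  0.   ]), 'DL': array([0.476, 0.057, 0.06 ]), 'DR': array([ 0.487, -0.06 ,  0.06 ]), 'ET': array([ 0.422, -0.101,  0.082]), 'EB': array([ 0.423, -0.107,  0.022]), 'V': array([0.525, 0.016, 0.078])}
[[156.63175406 301.89409137]] [[182.20307777 315.47417194]]
scene cam [-0.00771217 -0.63063299  1.00688958]
top cam [ 0.33352435 -0.07156038  1.07494058]
0.079 [[156.61353886 300.772688  ]] [[182.02391404 315.08391255]]
0.07 [[156.77666316 310.81529858]] [[183.62391666 318.56908243]]
0.06 [[156.9557921 321.843221 ]] [[185.36935508 322.37104458]]
scene 7 [0.0684 0.0426]
scene 10 [ 0.069  -0.0012]
scene 10 [0.0252 0.042 ]
scene 6 [0.0387 0.0295]
scene 1 [0.0525 0.02  ]
scene 6 [0.055  0.0117]
scene 8 [ 0.07   -0.0302]
scene 12 [ 0.0405 -0.0282]
scene 1 [ 0.0251 -0.0068]
scene 9 [ 0.0267 -0.0158]
scene 11 [ 0.0549 -0.0442]
scene 9 [ 0.0244 -0.043 ]
top 1 [0.0724 0.0385]
top 2 [ 0.0683 -0.0024]
top 1 [ 0.0532 -0.0448]
top 4 [0.0535 0.0122]
top 1 [ 0.0508 -0.0419]
top 1 [ 0.0409 -0.033 ]
top 5 [ 0.0371 -0.0279]
top 1 [0.0413 0.0252]
top 6 [ 0.0245 -0.0447]
top 2 [0.0279 0.0395]
top 1 [ 0.0214 -0.0128]
top 1 [0.0242 0.0425]
top 1 [0.0218 0.0453]
```

The blue-cap grid reads at 25/40/55/70 mm with a 14.5 mm pitch. By that grid the black vial must sit 40 mm behind my fitted front, at about (0.520, 0.016). Moving above it with the jaws closed.

```bash
python3 -m crank '[{"dp":[-2,-1.5,0],"rot":[0,0,0],"jaw":0},{"dp":[-3.2,-2.4,0],"rot":[0,0,0],"jaw":0},{"dp":[-3.2,-2.4,0],"rot":[0,0,0],"jaw":0},{"dp":[-3.2,-2.4,0],"rot":[0,0,0],"jaw":0},{"dp":[-3.2,-2.4,0],"rot":[0,0,0],"jaw":0},{"dp":[-3.2,-2.4,0],"rot":[0,0,0],"jaw":0},{"dp":[-3.2,-2.4,0],"rot":[0,0,0],"jaw":0},{"dp":[-3.2,-2.4,0],"rot":[0,0,0],"jaw":0},{"dp":[-3.2,-2.4,0],"rot":[0,0,0],"jaw":0},{"dp":[-3.2,-2.4,0],"rot":[0,0,0],"jaw":0},{"dp":[-3.2,-2.4,0],"rot":[0,0,0],"jaw":0},{"dp":[-3.2,-2.4,0],"rot":[0,0,0],"jaw":0},{"dp":[-3.2,-2.4,0],"rot":[0,0,0],"jaw":0},{"dp":[-3.2,-2.4,0],"rot":[0,0,0],"jaw":0},{"dp":[-3.2,-2.4,0],"rot":[0,0,0],"jaw":0},{"dp":[0,0,0],"rot":[0,0,-0.14],"jaw":0},{"dp":[0,0,0],"rot":[0,0,-0.14],"jaw":0},{"dp":[0,0,0],"rot":[0,0,-0.14],"jaw":0},{"dp":[0,0,0],"rot":[0,0,0],"jaw":0}]'
```

```text
time: 2.65
position: [0.507, 0.0401, 0.2533]
ee_rot: [0.155, -3.138, -0.0]
wrist_force: [-0.2, 0.2, -0.6]
finger_gap: 0.0002
grasp_force: 0.0
```

```bash
python3 -m crank '[{"dp":[-0.5,-1.2,2.5],"rot":[0,0,0],"jaw":0},{"dp":[-0.6,-1.3,3],"rot":[0,0,0],"jaw":0},{"dp":[0,0,3],"rot":[0,0,0],"jaw":0},{"dp":[0,0,3],"rot":[0,0,0],"jaw":0},{"dp":[0,0,2],"rot":[0,0,0],"jaw":0},{"dp":[0,0,0],"rot":[0,0,0],"jaw":0},{"dp":[0,0,0],"rot":[0,0,0],"jaw":0}]'
python3 - <<'E'
from bench import *
import cv2
a=get_image("scene")[145:245,225:325];cv2.imwrite("pics/s1.png",cv2.resize(a,(600,600),interpolation=2))
E
```

```text
time: 3.35
position: [0.5203, 0.0165, 0.1189]
ee_rot: [-0.149, 3.138, -0.0]
wrist_force: [0.0, -0.8, 0.2]
finger_gap: 0.0001
grasp_force: 0.0
```

View pics/s1.png

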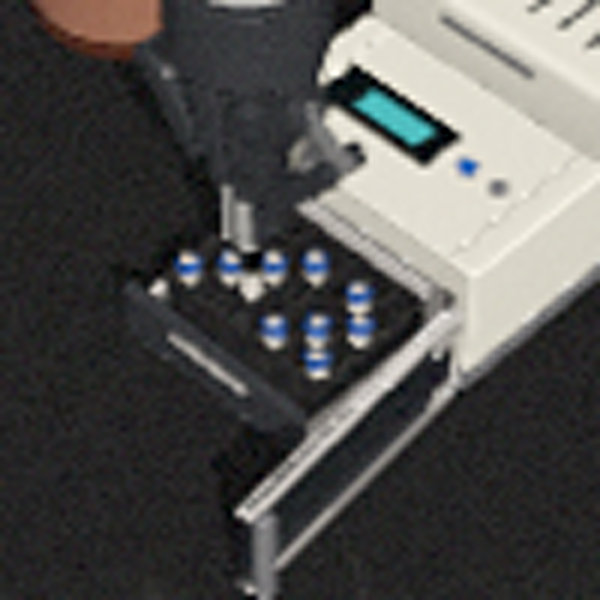

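The fingertips (245,245 in the crop) are right above the black cap (250,265). Pressing down gently.

```bash
python3 -m crank '[{"dp":[0,0,0.8],"rot":[0,0,0],"jaw":0},{"dp":[0,0,0.3],"rot":[0,0,0],"jaw":0},{"dp":[0,0,0.3],"rot":[0,0,0],"jaw":0},{"dp":[0,0,0.3],"rot":[0,0,0],"jaw":0},{"dp":[0,0,0.2],"rot":[0,0,0],"jaw":0},{"dp":[0,0,0.2],"rot":[0,0,0],"jaw":0},{"dp":[0,0,0],"rot":[0,0,0],"jaw":0}]'
```

```text
time: 4.1
position: [0.5203, 0.0164, 0.0973]
ee_rot: [-0.153, 3.138, 0.0]
wrist_force: [0.1, 0.6, -0.1]
finger_gap: 0.0
grasp_force: 0.2
```

```bash
python3 -m crank '[{"dp":[0,0,0.2],"rot":[0,0,0],"jaw":0},{"dp":[0,0,0.2],"rot":[0,0,0],"jaw":0}]';python3 -m crank '[{"dp":[0,0,0.2],"rot":[0,0,0],"jaw":0},{"dp":[0,0,0.1],"rot":[0,0,0],"jaw":0}]'
```

```text
time: 4.3
position: [0.5205, 0.0165, 0.0935]
ee_rot: [-0.153, 3.137, 0.0]
wrist_force: [-1.6, 0.1, 4.5]
finger_gap: -0.0002
grasp_force: 2.1
time: 4.5
position: [0.5205, 0.0165, 0.0902]
ee_rot: [-0.153, 3.138, 0.0]
wrist_force: [-0.2, -0.1, 4.2]
finger_gap: -0.0001
grasp_force: 2.0
```

```bash
python3 -m crank '[{"dp":[0,0,0.2],"rot":[0,0,0],"jaw":0},{"dp":[0,0,0.1],"rot":[0,0,0],"jaw":0}]';python3 -m crank '[{"dp":[0,0,0.1],"rot":[0,0,0],"jaw":0},{"dp":[0,0,0.1],"rot":[0,0,0],"jaw":0}]'
```

```text
time: 4.7
position: [0.5218, 0.0166, 0.0895]
ee_rot: [-0.153, 3.134, 0.0]
wrist_force: [-1.1, 0.5, 23.3]
finger_gap: 0.0003
grasp_force: 11.4
time: 4.9
position: [0.5229, 0.0166, 0.0894]
ee_rot: [-0.152, 3.13, 0.0]
wrist_force: [-1.3, 1.7, 32.3]
finger_gap: 0.0003
grasp_force: 16.3
```

Firm stop at TCP z 0.0895, which puts the tips at 0.0675 (seat level). Backing off to check.

```bash
python3 -m crank '[{"dp":[0,0,-0.8],"rot":[0,0,0],"jaw":0},{"dp":[0,0,-4],"rot":[0,0,0],"jaw":0},{"dp":[3,0,-3],"rot":[0,0,0],"jaw":0},{"dp":[4,0,0],"rot":[0,0,0],"jaw":0},{"dp":[4,0,0],"rot":[0,0,0],"jaw":0},{"dp":[0,0,0],"rot":[0,0,0],"jaw":0}]'
python3 - <<'E'
from bench import *
import cv2
a=get_image("scene")[145:245,225:325];b=get_image("top")[155:225,225:325]
cv2.imwrite("pics/s2.png",cv2.hconcat([cv2.resize(a,(400,400),interpolation=2),cv2.copyMakeBorder(cv2.resize(b,(400,280),interpolation=2),0,120,0,0,0)]))
E
```

```text
time: 5.5
position: [0.4075, 0.0055, 0.1634]
ee_rot: [0.152, -3.137, 0.0]
wrist_force: [0.7, -0.1, -0.4]
finger_gap: 0.0001
grasp_force: 0.0
```

View pics/s2.png

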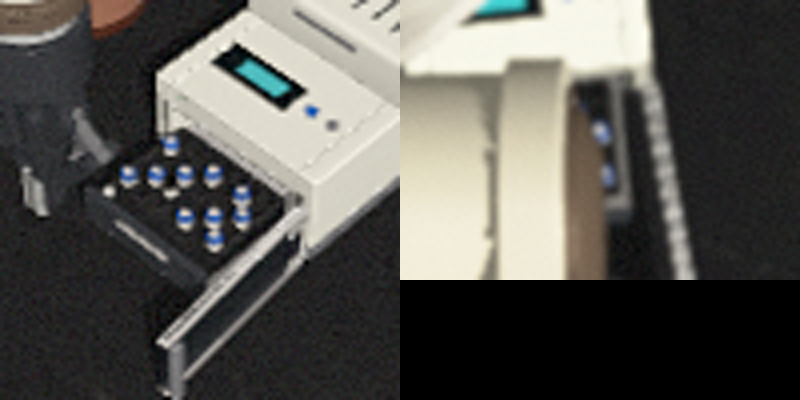

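The black vial's pale body now sits level with its neighbours at crop (170,190). Next the drawer: descend in front of it, tilt so the tips lead, and approach.

```bash
python3 -m crank '[{"dp":[0,-0.7,2.5],"rot":[0,0,0],"jaw":0},{"dp":[0,-0.7,2.5],"rot":[0,0,0],"jaw":0},{"dp":[0,0,2.5],"rot":[0,0,0],"jaw":0},{"dp":[0,0,2.5],"rot":[0,-0.13,0],"jaw":0},{"dp":[0,0,0],"rot":[0,-0.13,0],"jaw":0},{"dp":[-1.7,0,0.45],"rot":[0,0,0],"jaw":0},{"dp":[-1.7,0,0.45],"rot":[0,0,0],"jaw":0},{"dp":[0,0,0],"rot":[0,0,0],"jaw":0}]'
```

```text
time: 6.4
position: [0.4489, -0.0046, 0.0637]
ee_rot: [-0.14, 2.877, 0.018]
wrist_force: [-0.5, -0.4, 0.2]
finger_gap: -0.0003
grasp_force: 0.0
```

```bash
python3 - <<'E'
from bench import *
import cv2
s=observe();print(s["position"],s["wrist_force"])
a=get_image("scene")[145:245,225:325]
cv2.imwrite("pics/s3.png",cv2.resize(a,(500,500),interpolation=2))
E
```

```text
[ 0.44892755 -0.00460394  0.06370828] [-0.54832111 -0.38028981  0.21702424]
```

View pics/s3.png

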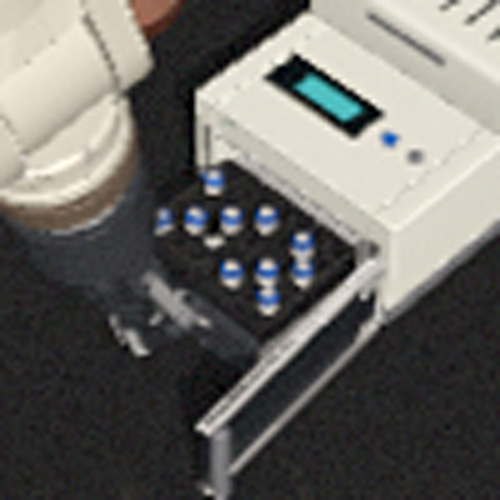

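The tips stand just in front of the drawer panel (around 140–180, 310). Pushing gently.

```bash
python3 -m crank '[{"dp":[-0.58,0,0.155],"rot":[0,0,0],"jaw":0},{"dp":[-0.29,0,0.077],"rot":[0,0,0],"jaw":0},{"dp":[-0.29,0,0.077],"rot":[0,0,0],"jaw":0},{"dp":[-0.29,0,0.077],"rot":[0,0,0],"jaw":0},{"dp":[-0.48,0,0.129],"rot":[0,0,0],"jaw":0},{"dp":[-0.48,0,0.129],"rot":[0,0,0],"jaw":0},{"dp":[-0.48,0,0.129],"rot":[0,0,0],"jaw":0},{"dp":[-0.48,0,0.129],"rot":[0,0,0],"jaw":0}]'; python3 -m crank '[{"dp":[-0.48,0,0.129],"rot":[0,0,0],"jaw":0},{"dp":[-0.48,0,0.129],"rot":[0,0,0],"jaw":0},{"dp":[-0.48,0,0.129],"rot":[0,0,0],"jaw":0},{"dp":[-0.48,0,0.129],"rot":[0,0,0],"jaw":0},{"dp":[-0.48,0,0.129],"rot":[0,0,0],"jaw":0},{"dp":[-0.48,0,0.129],"rot":[0,0,0],"jaw":0},{"dp":[-0.48,0,0.129],"rot":[0,0,0],"jaw":0},{"dp":[-0.48,0,0.129],"rot":[0,0,0],"jaw":0},{"dp":[-0.48,0,0.129],"rot":[0,0,0],"jaw":0}]'
```

```text
time: 7.25
position: [0.4822, -0.0014, 0.0632]
ee_rot: [-0.14, 2.879, 0.018]
wrist_force: [-0.9, -0.5, 0.1]
finger_gap: 0.0001
grasp_force: 1.0
time: 8.15
position: [0.5269, 0.003, 0.0632]
ee_rot: [-0.14, 2.878, 0.018]
wrist_force: [-2.1, -1.5, 0.0]
finger_gap: -0.0004
grasp_force: 1.0
```

```bash
python3 -m crank '[{"dp":[-0.48,0,0.129],"rot":[0,0,0],"jaw":0},{"dp":[-0.48,0,0.129],"rot":[0,0,0],"jaw":0},{"dp":[-0.48,0,0.129],"rot":[0,0,0],"jaw":0},{"dp":[-0.29,0,0.077],"rot":[0,0,0],"jaw":0},{"dp":[-0.29,0,0.077],"rot":[0,0,0],"jaw":0}]'; python3 -m crank '[{"dp":[-0.19,0,0.052],"rot":[0,0,0],"jaw":0},{"dp":[-0.19,0,0.052],"rot":[0,0,0],"jaw":0},{"dp":[-0.19,0,0.052],"rot":[0,0,0],"jaw":0}]'; python3 -m crank '[{"dp":[-0.19,0,0.052],"rot":[0,0,0],"jaw":0},{"dp":[-0.19,0,0.052],"rot":[0,0,0],"jaw":0}]'
```

```text
time: 8.65
position: [0.5475, 0.0051, 0.0631]
ee_rot: [-0.14, 2.878, 0.018]
wrist_force: [-2.2, -1.2, 0.7]
finger_gap: -0.0001
grasp_force: 0.9
time: 8.95
position: [0.5532, 0.0056, 0.0631]
ee_rot: [-0.14, 2.878, 0.018]
wrist_force: [-1.3, -1.8, 0.2]
finger_gap: 0.0001
grasp_force: 0.8
time: 9.15
position: [0.5572, 0.006, 0.0631]
ee_rot: [-0.14, 2.878, 0.018]
wrist_force: [-1.8, -1.1, -0.0]
finger_gap: -0.0003
grasp_force: 0.8
```

```bash
R='x'; python3 -m crank '[{"dp":[-0.19,0,0.052],"rot":[0,0,0],"jaw":0},{"dp":[-0.19,0,0.052],"rot":[0,0,0],"jaw":0}]'; python3 -m crank '[{"dp":[-0.19,0,0.052],"rot":[0,0,0],"jaw":0},{"dp":[0,0,0],"rot":[0,0,0],"jaw":0}]'
```

```text
time: 9.35
position: [0.5608, 0.0063, 0.0629]
ee_rot: [-0.14, 2.879, 0.018]
wrist_force: [-13.2, -3.5, 7.4]
finger_gap: 0.0001
grasp_force: 6.6
time: 9.55
position: [0.561, 0.0063, 0.0629]
ee_rot: [-0.14, 2.883, 0.018]
wrist_force: [-19.4, -2.8, 13.0]
finger_gap: -0.0001
grasp_force: 9.8
```

Firm stop at TCP x 0.561; home was expected at 0.560. Retreating, lifting over the door and looking.

```bash
python3 -m crank '[{"dp":[0.97,0,-0.26],"rot":[0,0,0],"jaw":0},{"dp":[2.9,0,-0.77],"rot":[0,0,0],"jaw":0},{"dp":[2.9,0,-0.77],"rot":[0,0,0],"jaw":0},{"dp":[2.9,0,-0.77],"rot":[0,0,0],"jaw":0},{"dp":[2.9,0,-0.77],"rot":[0,0,0],"jaw":0},{"dp":[-0.77,0,-2.9],"rot":[0,0,0],"jaw":0},{"dp":[-0.77,0,-2.9],"rot":[0,0,0],"jaw":0},{"dp":[-0.77,0,-2.9],"rot":[0,0,0],"jaw":0},{"dp":[0,-3,0],"rot":[0,0,0],"jaw":0},{"dp":[0,-4,0],"rot":[0,0,0],"jaw":0},{"dp":[0,-4,0],"rot":[0,0,0],"jaw":0},{"dp":[0,-3.5,0],"rot":[0,0,0],"jaw":0},{"dp":[0,0,0],"rot":[0,0,0],"jaw":0}]'
python3 - <<'E'
from bench import *
import cv2
a=get_image("scene")[145:245,225:325];b=get_image("top")[135:235,225:325]
cv2.imwrite("pics/s4.png",cv2.hconcat([cv2.resize(x,(400,400),interpolation=2) for x in(a,b)]))
E
```

```text
time: 10.85
position: [0.4478, -0.1535, 0.1529]
ee_rot: [-0.135, 2.878, 0.017]
wrist_force: [-0.2, 0.3, 0.1]
finger_gap: 0.0
grasp_force: 0.0
```

View pics/s4.png

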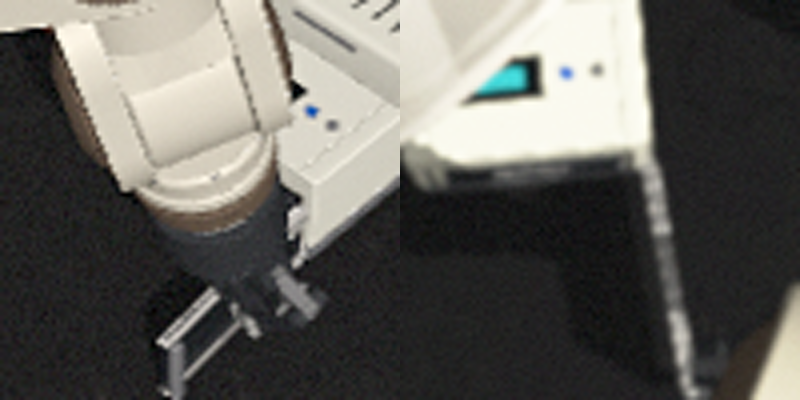

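The drawer is flush in the top view (470–600,170) and the door still stands open. Lowering the tips to the right of the door.

```bash
python3 -m crank '[{"dp":[-0.2,0,2.8],"rot":[0,0,0],"jaw":0},{"dp":[-0.2,0,2.8],"rot":[0,0,0],"jaw":0},{"dp":[-0.2,0,2.8],"rot":[0,0,0],"jaw":0},{"dp":[0,1,0],"rot":[0,0,0],"jaw":0},{"dp":[0,1,0],"rot":[0,0,0],"jaw":0},{"dp":[0,0,0],"rot":[0,0,0],"jaw":0}]'
cat > plan.py <<'E'
from fit import *
from bench import observe
import sys
p=np.load("p.npy");s=observe();c,sn=np.cos(p[2]),np.sin(p[2]);e=s["position"]-[p[0],p[1],0]
u,v=c*e[0]+sn*e[1],-sn*e[0]+c*e[1];print("now",round(u,4),round(v,4),s["position"][2],s["wrist_force"])
pu,pv=u,v
for a in np.arange(float(sys.argv[1]),-.01,-.1):
    r=.105;cu=-.010-r*np.sin(a)-.0165*np.cos(a)-.003;cv_=-.078+r*np.cos(a)-.0165*np.sin(a)
    print(round(a,2),"fwd %.2f left %.2f"%((cu-pu)*100,(cv_-pv)*100)," -> dp [%.2f,%.2f,%.2f]"%(-96.6*(cu-pu),100*(cv_-pv),25.7*(cu-pu)));pu,pv=cu,cv_
E
python3 plan.py 1.6
```

```text
time: 11.55
position: [0.4732, -0.1262, 0.0751]
ee_rot: [-0.143, 2.876, 0.018]
wrist_force: [0.1, -0.1, 0.5]
finger_gap: -0.0001
grasp_force: 0.0
now -0.1164 -0.1232 0.07507176258370905 [ 0.12791594 -0.12143028  0.50139555]
1.6 fwd -0.11 left 2.56  -> dp [0.11,2.56,-0.03]
1.5 fwd -0.14 left 1.05  -> dp [0.14,1.05,-0.04]
1.4 fwd -0.04 left 1.06  -> dp [0.04,1.06,-0.01]
1.3 fwd 0.07 left 1.06  -> dp [-0.07,1.06,0.02]
1.2 fwd 0.17 left 1.05  -> dp [-0.17,1.05,0.04]
1.1 fwd 0.28 left 1.03  -> dp [-0.27,1.03,0.07]
1.0 fwd 0.38 left 0.99  -> dp [-0.37,0.99,0.10]
0.9 fwd 0.48 left 0.95  -> dp [-0.46,0.95,0.12]
0.8 fwd 0.57 left 0.90  -> dp [-0.55,0.90,0.15]
0.7 fwd 0.66 left 0.84  -> dp [-0.63,0.84,0.17]
0.6 fwd 0.74 left 0.77  -> dp [-0.71,0.77,0.19]
0.5 fwd 0.81 left 0.69  -> dp [-0.78,0.69,0.21]
0.4 fwd 0.87 left 0.61  -> dp [-0.84,0.61,0.22]
0.3 fwd 0.93 left 0.51  -> dp [-0.90,0.51,0.24]
0.2 fwd 0.98 left 0.42  -> dp [-0.94,0.42,0.25]
0.1 fwd 1.01 left 0.32  -> dp [-0.98,0.32,0.26]
-0.0 fwd 1.04 left 0.22  -> dp [-1.00,0.22,0.27]
```

```bash
python3 -m crank '[{"dp":[0,0.6,0],"rot":[0,0,0],"jaw":0},{"dp":[0,0.5,0],"rot":[0,0,0],"jaw":0},{"dp":[0,0.5,0],"rot":[0,0,0],"jaw":0},{"dp":[0.1,0.5,-0.03],"rot":[0,0,0],"jaw":0},{"dp":[0,0.5,0],"rot":[0,0,0],"jaw":0},{"dp":[0.07,0.53,-0.02],"rot":[0,0,0],"jaw":0},{"dp":[0.07,0.53,-0.02],"rot":[0,0,0],"jaw":0},{"dp":[0.02,0.53,0],"rot":[0,0,0],"jaw":0},{"dp":[0.02,0.53,0],"rot":[0,0,0],"jaw":0},{"dp":[-0.04,0.53,0.01],"rot":[0,0,0],"jaw":0},{"dp":[-0.04,0.53,0.01],"rot":[0,0,0],"jaw":0},{"dp":[-0.09,0.53,0.02],"rot":[0,0,0],"jaw":0},{"dp":[-0.09,0.53,0.02],"rot":[0,0,0],"jaw":0}]'; python3 plan.py 1.1
python3 - <<'E'
from bench import *
import cv2
a=get_image("scene")[145:245,225:325];b=get_image("top")[135:235,225:325]
cv2.imwrite("pics/s5.png",cv2.hconcat([cv2.resize(x,(400,400),interpolation=2) for x in(a,b)]))
E
```

```text
time: 12.85
position: [0.466, -0.0594, 0.0734]
ee_rot: [-0.14, 2.878, 0.018]
wrist_force: [-0.2, -1.6, 0.8]
finger_gap: 0.0002
grasp_force: 0.2
now -0.1171 -0.0559 0.07340402433511253 [-0.20795761 -1.61304445  0.76971987]
1.1 fwd 0.31 left 1.08  -> dp [-0.30,1.08,0.08]
1.0 fwd 0.38 left 0.99  -> dp [-0.37,0.99,0.10]
0.9 fwd 0.48 left 0.95  -> dp [-0.46,0.95,0.12]
0.8 fwd 0.57 left 0.90  -> dp [-0.55,0.90,0.15]
0.7 fwd 0.66 left 0.84  -> dp [-0.63,0.84,0.17]
0.6 fwd 0.74 left 0.77  -> dp [-0.71,0.77,0.19]
0.5 fwd 0.81 left 0.69  -> dp [-0.78,0.69,0.21]
0.4 fwd 0.87 left 0.61  -> dp [-0.84,0.61,0.22]
0.3 fwd 0.93 left 0.51  -> dp [-0.90,0.51,0.24]
0.2 fwd 0.98 left 0.42  -> dp [-0.94,0.42,0.25]
0.1 fwd 1.01 left 0.32  -> dp [-0.98,0.32,0.26]
-0.0 fwd 1.04 left 0.22  -> dp [-1.00,0.22,0.27]
```

View pics/s5.png

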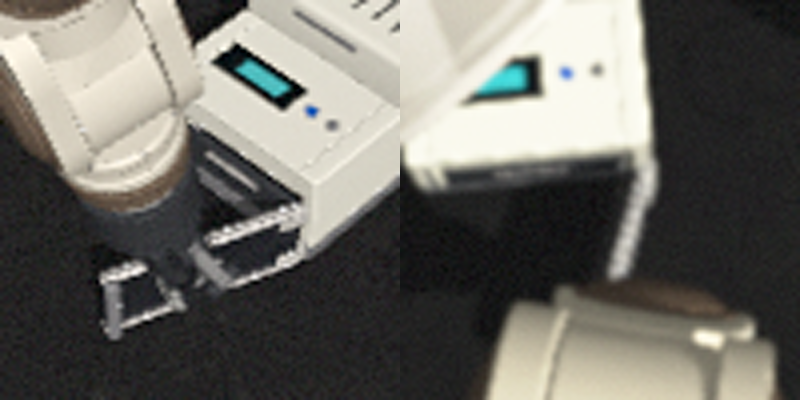

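The door follows and stands at about 1.2 rad, with the drawer front flush behind it. Continuing the arc.

```bash
python3 -m crank '[{"dp":[-0.15,0.54,0.04],"rot":[0,0,0],"jaw":0},{"dp":[-0.15,0.54,0.04],"rot":[0,0,0],"jaw":0},{"dp":[-0.19,0.5,0.05],"rot":[0,0,0],"jaw":0},{"dp":[-0.19,0.5,0.05],"rot":[0,0,0],"jaw":0},{"dp":[-0.23,0.48,0.06],"rot":[0,0,0],"jaw":0},{"dp":[-0.23,0.48,0.06],"rot":[0,0,0],"jaw":0},{"dp":[-0.28,0.45,0.07],"rot":[0,0,0],"jaw":0},{"dp":[-0.28,0.45,0.07],"rot":[0,0,0],"jaw":0},{"dp":[-0.32,0.42,0.085],"rot":[0,0,0],"jaw":0},{"dp":[-0.32,0.42,0.085],"rot":[0,0,0],"jaw":0},{"dp":[-0.36,0.38,0.095],"rot":[0,0,0],"jaw":0},{"dp":[-0.36,0.38,0.095],"rot":[0,0,0],"jaw":0},{"dp":[-0.39,0.34,0.1],"rot":[0,0,0],"jaw":0},{"dp":[-0.39,0.34,0.1],"rot":[0,0,0],"jaw":0},{"dp":[-0.42,0.3,0.11],"rot":[0,0,0],"jaw":0},{"dp":[-0.42,0.3,0.11],"rot":[0,0,0],"jaw":0}]'; python3 plan.py 0.3
```

```text
time: 14.55
position: [0.5078, 0.0131, 0.0736]
ee_rot: [-0.14, 2.879, 0.018]
wrist_force: [-0.2, -0.3, 0.8]
finger_gap: -0.0003
grasp_force: 0.2
now -0.0687 0.0122 0.07358608467125444 [-0.17975134 -0.27752839  0.80149602]
0.3 fwd 0.89 left 0.52  -> dp [-0.86,0.52,0.23]
0.2 fwd 0.98 left 0.42  -> dp [-0.94,0.42,0.25]
0.1 fwd 1.01 left 0.32  -> dp [-0.98,0.32,0.26]
-0.0 fwd 1.04 left 0.22  -> dp [-1.00,0.22,0.27]
```

```bash
python3 -m crank '[{"dp":[-0.43,0.26,0.11],"rot":[0,0,0],"jaw":0},{"dp":[-0.43,0.26,0.11],"rot":[0,0,0],"jaw":0},{"dp":[-0.47,0.21,0.125],"rot":[0,0,0],"jaw":0},{"dp":[-0.47,0.21,0.125],"rot":[0,0,0],"jaw":0},{"dp":[-0.33,0.1,0.09],"rot":[0,0,0],"jaw":0},{"dp":[-0.33,0.1,0.09],"rot":[0,0,0],"jaw":0},{"dp":[-0.33,0.1,0.09],"rot":[0,0,0],"jaw":0}]'; python3 -m crank '[{"dp":[-0.25,0,0.065],"rot":[0,0,0],"jaw":0},{"dp":[-0.25,0,0.065],"rot":[0,0,0],"jaw":0}]'; python3 -m crank '[{"dp":[-0.2,0,0.05],"rot":[0,0,0],"jaw":0},{"dp":[-0.2,0,0.05],"rot":[0,0,0],"jaw":0}]'; python3 plan.py 0
```

```text
time: 15.25
position: [0.5353, 0.028, 0.0736]
ee_rot: [-0.14, 2.879, 0.018]
wrist_force: [0.3, -0.2, -0.3]
finger_gap: -0.0
grasp_force: 0.2
time: 15.45
position: [0.5403, 0.0285, 0.0737]
ee_rot: [-0.14, 2.879, 0.018]
wrist_force: [0.1, 0.5, -0.7]
finger_gap: -0.0001
grasp_force: 0.2
time: 15.65
position: [0.5444, 0.0288, 0.0737]
ee_rot: [-0.14, 2.879, 0.018]
wrist_force: [-0.8, 0.0, -0.3]
finger_gap: -0.0004
grasp_force: 0.2
now -0.0308 0.0244 0.07373819588106892 [-0.75605307  0.00529694 -0.27386097]
0.0 fwd 0.13 left 0.26  -> dp [-0.12,0.26,0.03]
```

```bash
python3 -m crank '[{"dp":[-0.15,0,0.04],"rot":[0,0,0],"jaw":0},{"dp":[-0.15,0,0.04],"rot":[0,0,0],"jaw":0}]'; python3 -m crank '[{"dp":[-0.1,0,0.03],"rot":[0,0,0],"jaw":0},{"dp":[-0.1,0,0.03],"rot":[0,0,0],"jaw":0}]'
```

```text
time: 15.85
position: [0.5468, 0.0291, 0.0735]
ee_rot: [-0.14, 2.88, 0.018]
wrist_force: [-10.9, -0.7, 7.3]
finger_gap: 0.0002
grasp_force: 5.5
time: 16.05
position: [0.5473, 0.0292, 0.0733]
ee_rot: [-0.14, 2.883, 0.018]
wrist_force: [-23.7, -1.0, 15.1]
finger_gap: -0.0002
grasp_force: 11.6
```

Firm stop where the shut door was expected. Backing off and checking.

```bash
python3 -m crank '[{"dp":[0.97,0,-0.26],"rot":[0,0,0],"jaw":0},{"dp":[2.9,0,-0.77],"rot":[0,0,0],"jaw":0},{"dp":[3.9,0,-1],"rot":[0,0,0],"jaw":0},{"dp":[3.9,0,-1],"rot":[0,0,0],"jaw":0},{"dp":[0,3,-3],"rot":[0,0,0],"jaw":0},{"dp":[0,3,-4],"rot":[0,0,0],"jaw":0},{"dp":[0,3,-4],"rot":[0,0,0],"jaw":0},{"dp":[0,4,0],"rot":[0,0,0],"jaw":0},{"dp":[0,4,0],"rot":[0,0,0],"jaw":0},{"dp":[0,0,0],"rot":[0,0,0],"jaw":0},{"dp":[0,0,0],"rot":[0,0,0],"jaw":0}]'
python3 - <<'E'
from bench import *
import cv2
a=get_image("scene")[130:250,230:350];b=get_image("top")[135:235,225:325]
cv2.imwrite("pics/s6.png",cv2.hconcat([cv2.resize(x,(400,400),interpolation=2) for x in(a,b)]))
E
```

```text
time: 17.15
position: [0.3844, 0.1849, 0.1792]
ee_rot: [-0.144, 2.878, 0.018]
wrist_force: [-0.1, -0.4, -0.2]
finger_gap: -0.0
grasp_force: 0.0
```

View pics/s6.png

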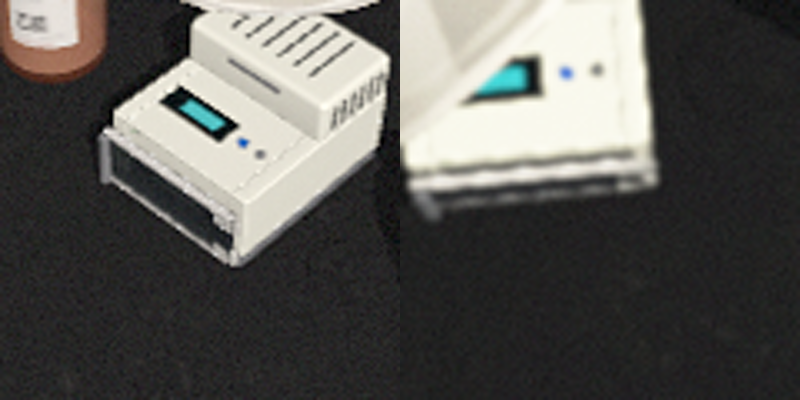

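The door lies flat across the front in both views, from (105,140) to (240,250) in scene and (410–655,180) in top. The robot is clear, so I'm handing the job in.

```bash
python3 -c "
from bench import *
print(job_done())"
```

```text
the job is handed in; nothing more can be done
None
```

The vial was pressed down to a firm stop at seat level, the drawer pushed home and the door pushed shut, in that order. The robot was clear of everything and the job was handed in at about 17 s; `job_done()` returned no verdict.

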